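# Fasten the control box cover with the stud key

### The job

The cover of the grey control box is not fastened yet. Take the wooden-handled key out of its block, set its blade in the slot of the round stud, and press and turn the stud clockwise until it drops fully home, its head flush with its collar; work it with the key only, pressing firmly but never forcing it. Then put the key back in its block, fully down, and leave the things lying round about where they are.

Things in the scene. Friction and masses are not known exactly. Their poses are not given: they have to be found in the camera images.
- case: Grey control box, fixed, 150 x 110 x 55 mm high, with an aluminium cover plate (upper face at 57 mm). Origin on the bench right under the stud's axis; the box reaches from x = -45 to +105 mm and y = -55 to +55 mm. A steel collar, 54 mm outside and 38 mm inside, surrounds the stud; its top is 60 mm over the bench. z up.
- stud_top (a point): On the axis of the round steel stud in the cover, level with the head's top face; x along the slot, z up; turns and sinks with the stud. Head 34 mm diameter, one straight slot 24 mm long, 7 mm wide, 6 mm deep, closed at both ends. At the start the top is 65 mm over the bench, 5 mm proud of the collar, and rides on a rigid track: it cannot sink yet.
- stud: The same stud; origin on its axis 5 mm below the head's top, x along the slot. Turned clockwise (seen from above) by 0.5 to 1.5 rad from its start, unlike each time and hidden, it is over its catch (within 0.07 rad either side): pressed there it sinks 5 mm, flush with the collar. Then it turns only 0.07 rad to and fro and stays down. If passed, turn it back; it stops at 1.75 rad.
- plunger: The stud's sliding shaft inside the box; origin on the axis at collar height at the start, does not turn. A stiff seal: it sinks only under more than 6 N of push and stays where left. Turning takes 0.03 Nm, about 0.08 Nm at 12 N push. A push of 9 to 13 N, kept up while turning and followed down, is right; over 25 N between key and stud, push and turning together, spoils it.
- key: The key, 89 mm long, 0.12 kg, standing blade down in the block; same after a half turn. Origin on its axis at the underside of its steel flange (38 mm diameter, 4 mm thick), z up the axis. Wooden handle 26 (x) by 14 mm (y), from z = 4 to 54 mm: grip it from above across the 14 mm. Under the flange a shank of 12 mm diameter to z = -25 mm, then the flat blade.
- key_tip (a point): Middle of the end of the key's blade, on the axis, 35 mm below key's origin; x along the blade's width, z up to the handle. Blade 18 mm wide (x), 4 mm thick (y), 10 mm long, the last 3 mm tapered to 16 by 2.4 mm. In the slot it has about 0.2 rad of play each way before it takes the stud along.
- holder_mouth (a point): Middle of the mouth of the fixed wooden key block, level with its top, 42 mm over the bench; x along the hole's long side. Block 60 (x) by 50 mm on a foot of 80 by 70 by 4 mm; hole 24 (x) by 17 mm, 38 mm deep. The key stands in it with blade and shank, flange flat on the block's top, blade width along the hole's x.
- spool: Bystander: white cotton spool, 54 mm diameter, 62 mm high, standing; origin under its middle.
- tape_roll: Bystander: roll of tan tape lying flat, 66 mm diameter, 19 mm high; origin under its middle.
- wax: Bystander: round cake of yellow-brown wax, 38 mm diameter, 12 mm high; origin under its middle.
Not all that is in view belongs to the job. What is shaped like the part that bears holder_mouth but black, red or turquoise is not meant.

How it is judged:
By the outcome, as a careful person would: the job done as asked, in the order asked, and still so for the second after the job is handed in, with the robot touching nothing.
It also fails if it takes over 72 s, if anything falls off the work surface, if the arm or the gripper's body presses on something with over 40 N, if the wrist force passes 120 N, or if a joint passes its speed limit or range.

### The arm

A 6-joint arm with a two-finger parallel gripper is mounted at the origin on the work surface; the furniture and walls round the work are solid. World frame = base frame: x ahead of the robot, y to its left, z up, the work surface at z = 0. Lengths are in mm, angles in degrees, forces in N, time in s.
With the tool pointing down it reaches from about 250 to 725 mm from the base axis. Payload 9.7 kg.
Tool frame: the origin (TCP) lies at the very end of the fingers, on their centre line; the grasp point (between the pads) lies 19 mm behind it; y points along the fingers, x is the direction in which the jaws open and shut, and the axes are right-handed (so a half turn about y gives the same grasp; the last joint's range is limited). The gripper opens to 85 mm and grips with 20 to 120 N. Pads are 22 mm wide; open, the fingers measure 114 mm over their backs; the gripper's body (76 mm by 85 mm) begins 54 mm behind the grasp point. The pads swing forward as they close: fully open they stand 13 mm farther back than shut.
Start: joints at [-68.297, 4.979, 10.078, 95.1, 0, 90], TCP at [203.39, -511.008, 231.284] pointing down, gripper open.
Joint ranges: [-179.16, 179.16], [-48.56, 103.87], [-65.8, 70.77], [-126.05, 130.52], [-82.76, 87.17], [-180, 180]. Speed limits (degrees/s): [127.2, 127.2, 147.25, 180, 180, 180].

### API

Orientations are given as a 3x3 rotation matrix whose columns are the frame's x, y, z axes.
In Python, from bench import r, imaging gives the robot as it stands. The module is installed in compiled form; this text tells all that it offers.
- The arm moves only by the shell command python3 -m pendant 'ROWS' [FORCE]. ROWS is JSON, a list of rows, each a list of 7 numbers: the shift along the world's x, y, z in mm, then the turn, a rotation vector about the world's x, y, z in degrees, then the finger opening in mm, from 0 to 85.4. In form: [[tx, ty, tz, ax, ay, az, fingers], ...]. A call has 1 to 20 rows; each row shifts and turns the pose as measured when the row begins; what a row does not reach is not made up. A row lasts 1/10 s, in which the tool goes at most 50 mm and 8.59 degrees, less where a joint would pass 70% of its speed; a pose out of reach is approached as far as the arm can. A call with a gripper value outside its range is refused whole. The fingers move at their own pace and stop on an object; FORCE is the grip in N (left out, the last holds). Time passes only in rows, so rows that do not move let the fingers close. It gives the time, the measured TCP pose, the force and the opening at its end, in the units of the state.
- r.sense(): the state, without advancing time (a new reading comes with each control period).
- imaging.get_image(name): name is "scene" or "top" or "wrist"; returns the picture (384x512x3 uint8, red, green, blue); there is no depth.
- imaging.camera_info(name): a dict with "mtx" (3x3 intrinsics, pixels), "world_to_cam" (4x4, takes a point from world to camera coordinates); the wrist camera has in their place "mount" (4x4, takes a point from camera to tool coordinates, whose origin is the TCP and whose axes are the tool frame's). Camera axes: x right, y down, z forward; pixel columns grow to the right and rows downward; lengths in mm; the calibration is good to about 2 mm. The wrist camera is an equidistant fisheye: a pixel r from the principal point sees the ray r / f radians off the axis. A picture is of the moment at which its call begins: read the wrist's pose just before it. camera_info takes no time and is no camera call.
- r.job_done(): hands the job in, once; it reports no verdict.
The state is a dict: "time": time; "joint_positions": joint angles; "joint_velocities": joint speeds; "tau": joint torques, N m; "eef_pos": TCP position; "ee_rot": TCP orientation; "ft_force": force on the tool from outside, world axes, zero at the start; "ft_torque": the same for the moment, N m; "width": opening from 0.0 (shut) to 1.0 (fully open).
Only numpy, scipy, OpenCV 4.12 (cv2) and the standard library are available. Lean on these libraries where they do the work, as an engineer would, in place of code of your own. Each camera call takes 0.05 s, during which the arm holds its last target.

## Working session

There is one attempt and no reset: what is moved stays moved. The work goes in short steps, Python scripts to look and compute and a shell command to move; the robot and the scene stay as the last step left them, time stands still between calls to the robot, and variables do not carry over. Pictures are saved under pics/ and viewed, and the job is handed in when it is done.

```bash
mkdir -p pics
python3 - <<'E'
from bench import r, imaging
import cv2
s=r.sense()
print(s)
for n in ("scene","top","wrist"):
    im=imaging.get_image(n); cv2.imwrite(f"pics/{n}0.png",im[:,:,::-1])
    print(n,imaging.camera_info(n))
E
```

```text
{'time': 0.0, 'joint_positions': array([-6.82979616e+01,  5.01223250e+00,  1.00349188e+01,  9.51005803e+01,
       -1.56310937e-03,  9.00008103e+01]), 'joint_velocities': array([ 0.02596564, -0.05975717,  0.00154875,  0.03144448,  0.08181546,
       -0.05011952]), 'tau': array([-4.85359778e-04, -5.20391929e+01,  4.64796388e+01,  1.64194970e-02,
       -1.49154562e-05, -1.67100279e-05]), 'eef_pos': array([ 203.28556771, -510.80220283,  230.57637625]), 'ee_rot': array([[ 3.69766332e-01, -5.28065435e-04,  9.29124632e-01],
       [-9.29123787e-01,  1.25305500e-03,  3.69766708e-01],
       [-1.35950528e-03, -9.99999075e-01, -2.73006067e-05]]), 'ft_force': array([0.36467985, 0.70037442, 0.05686391]), 'ft_torque': array([-0.0325858 ,  0.0215144 ,  0.03665907]), 'width': 1.0007729677016795}
scene {'mtx': array([[365.10582617,   0.        , 250.34173844],
       [  0.        , 365.10582617, 188.1032573 ],
       [  0.        ,   0.        ,   1.        ]]), 'world_to_cam': array([[-7.02072890e-01, -7.12102352e-01,  1.97397168e-03,
         4.81018831e+02],
       [-4.78777844e-01,  4.69979001
[... 565 characters left out ...]
81e+02],
       [ 1.21929100e-01, -7.44518581e-03, -9.92510888e-01,
         1.37564800e+03],
       [ 0.00000000e+00,  0.00000000e+00,  0.00000000e+00,
         1.00000000e+00]])}
wrist {'mtx': array([[297.31863964,   0.        , 256.69191086],
       [  0.        , 297.31863964, 189.79754431],
       [  0.        ,   0.        ,   1.        ]]), 'mount': array([[ 9.99999942e-01, -1.66490169e-04, -2.96627611e-04,
        -6.93490040e-01],
       [ 2.38580290e-04, -2.78278614e-01,  9.60500368e-01,
        -1.43649310e+02],
       [-2.42458989e-04, -9.60500383e-01, -2.78278558e-01,
         6.97452094e+01],
       [ 0.00000000e+00,  0.00000000e+00,  0.00000000e+00,
         1.00000000e+00]])}
```

View pics/scene0.png

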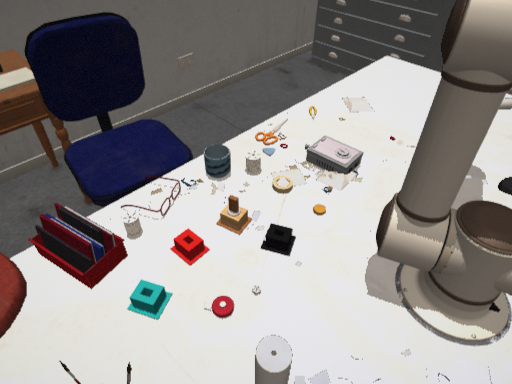

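View pics/top0.png

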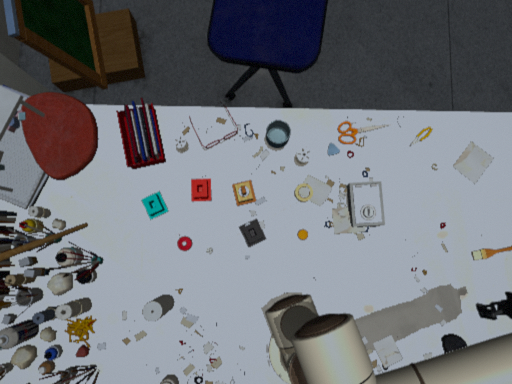

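View pics/wrist0.png

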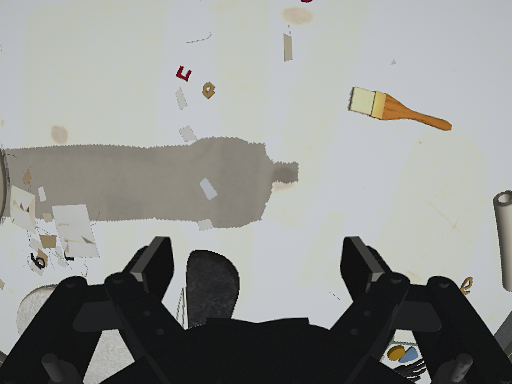

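The block with the key stands at top (244,193), scene (234,215). The similar blocks are black (252,232), red (201,189) and turquoise (154,205), all in top. The grey box is at top (366,204). The spool, tape and wax are at top (302,157), (304,192) and (303,235). Next I check these in enlarged crops.

```bash
cat > h.py <<'E'
import numpy as np, cv2
from bench import r, imaging
def ray(n,u,v,s=None):
    i=imaging.camera_info(n); K=i["mtx"]
    x=(u-K[0,2])/K[0,0]; y=(v-K[1,2])/K[1,1]
    if n=="wrist":
        th=np.hypot(x,y); d=np.array([x/th*np.sin(th),y/th*np.sin(th),np.cos(th)]) if th>0 else np.array([0,0,1.])
        s=s or r.sense(); M=i["mount"]; R=np.array(s["ee_rot"])
        return R@M[:3,3]+s["eef_pos"], R@M[:3,:3]@d
    T=i["world_to_cam"]; R=T[:3,:3]
    return -R.T@T[:3,3], R.T@np.array([x,y,1])
def at(n,u,v,z,s=None):
    o,d=ray(n,u,v,s); return o+d*(z-o[2])/d[2]
def proj(n,p,s=None):
    i=imaging.camera_info(n); K=i["mtx"]; p=np.asarray(p,float)
    if n=="wrist":
        s=s or r.sense(); M=i["mount"]; R=np.array(s["ee_rot"])
        q=R.T@(p-s["eef_pos"]); c=M[:3,:3].T@(q-M[:3,3])
        rr=np.hypot(c[0],c[1]); th=np.arctan2(rr,c[2]); return K[0,2]+K[0,0]*th*c[0]/rr, K[1,2]+K[0,0]*th*c[1]/rr
    T=i["world_to_cam"]; c=T[:3,:3]@p+T[:3,3]
    return K[0,0]*c[0]/c[2]+K[0,2],K[1,1]*c[1]/c[2]+K[1,2]
def crop(im,u0,v0,w,h,k,name):
    c=im[v0:v0+h,u0:u0+w]; cv2.imwrite(name,cv2.resize(c,None,fx=k,fy=k,interpolation=cv2.INTER_CUBIC)[:,:,::-1] if im.shape[2]==3 else c)
E
python3 - <<'E'
import cv2,numpy as np
t=cv2.imread('pics/top0.png');s=cv2.imread('pics/scene0.png')
f=lambda im,u,v,w,h,k:cv2.resize(im[v:v+h,u:u+w],None,fx=k,fy=k,interpolation=cv2.INTER_CUBIC)
a=np.hstack([f(t,215,170,50,37,8),f(t,341,180,50,37,8)])
b=np.hstack([f(s,209,185,50,50,8)[:300],f(s,300,128,67,50,6)[:300,:400]])
cv2.imwrite('pics/c0.png',np.vstack([a,b]))
E
python3 - <<'E'
from h import *
print(at("top",244,188,42),at("top",369,212,65),at("top",302,157,62), at("top",304,192,19),at("top",303,235,12))
E
```

```text
[545.11334148 212.52986676  42.        ] [ 466.98527272 -212.48754045   65.        ] [653.40000075  14.47345999  62.        ] [537.65936518   2.11574131  19.        ] [387.35969044   4.52946969  12.        ]
```

View pics/c0.png

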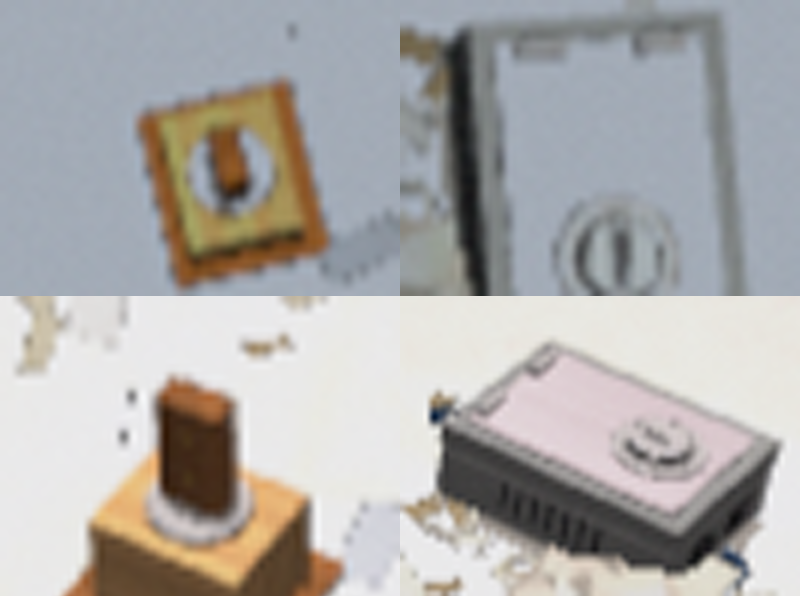

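The key is the wooden handle with white flange standing in the wooden block, yaw about 12° (top px (244,191)). The slot lies roughly along world x. First I move towards the box, with a small turn to learn the sign of joint 6.

```bash
python3 -m pendant '[[40,45,5,0,0,-4,85],[40,45,5,0,0,-4,85],[40,45,5,0,0,-4,85],[40,45,5,0,0,0,85],[40,45,5,0,0,0,85]]'
python3 - <<'E'
from h import *
s=r.sense(); print(s["joint_positions"],s["eef_pos"],s["ee_rot"][:,0],s["time"])
print(at("top",244,191.2,46),at("top",368.1,211.5,65))
E
```

```text
time: 0.65
eef_pos: [368.8, -322.0, 249.2]
ee_rot: [[0.149, -0.003, 0.989], [-0.989, 0.004, 0.149], [-0.005, -1.0, -0.002]]
ft_force: [-0.4, -0.5, -0.1]
width: 0.995
[-4.11763971e+01 -2.57594934e+00  4.39346410e+00  9.72573970e+01
  8.99656983e-02  1.30229908e+02] [ 368.77040411 -321.97129722  249.16544904] [ 0.14941597 -0.98876253 -0.00485144] 0.65
[533.43408027 212.20635692  46.        ] [ 468.63275899 -209.46492799   65.        ]
```

Run:
```python
from h import *
s=r.sense(); im=imaging.get_image("wrist"); u,v=proj("wrist",[468,-210,65],s); print(u,v)
u0=int(max(0,u-50));v0=int(max(0,v-40)); print(u0,v0); crop(im,u0,v0,100,75,8,"pics/w1.png")
```

```text
171.66117768972947 68.19281391093578
121 28
```

View pics/w1.png

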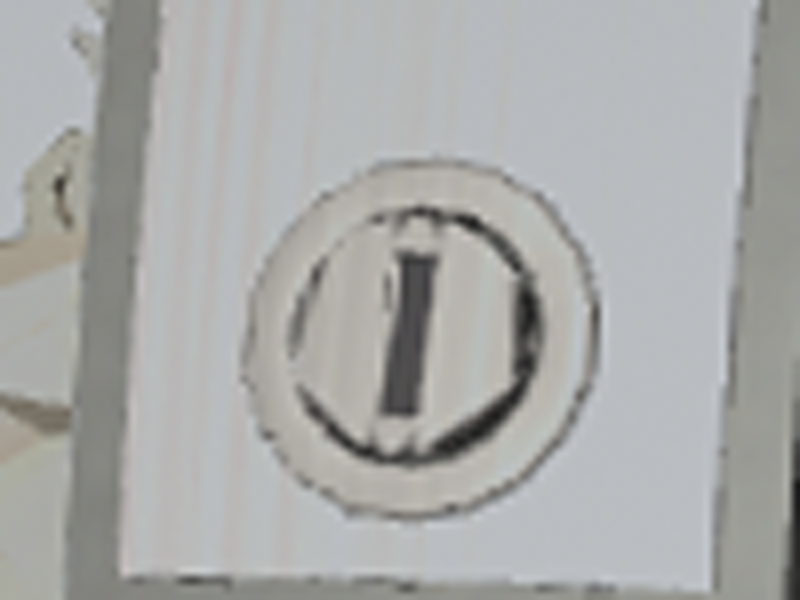

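The stud is seen at full-image px (172,70). The slot ends are at crop (417,255) and (400,412), and the collar centre is at (422,339).

Run:
```python
from h import *
f=lambda u,v,z:at("wrist",121+u/8-.44,28+v/8-.44,z)
a=f(417,255,65);b=f(400,412,65);print(a,b,(a+b)/2,np.degrees(np.arctan2(*(a-b)[1::-1])),f(422,339,60), np.linalg.norm(a-b))
# box edges at z57 corners inner plate? 
a=f(715,588,57);b=f(757,0,57);print(np.degrees(np.arctan2(*(b-a)[1::-1])))
a=f(122,577,57);b=f(160,0,57);print(np.degrees(np.arctan2(*(b-a)[1::-1])))
```

```text
[ 482.18473714 -204.00020108   65.        ] [ 459.5520938  -204.92016577   65.        ] [ 470.86841547 -204.46018342   65.        ] 2.327659769606534 [ 470.63923914 -205.07834325   60.        ] 22.651332842472886
4.83139740264518
4.9454401288812635
```

```bash
python3 -m pendant '[[7.5,26,0,0,0,8.5,85],[7.5,26,0,0,0,8.5,85],[7.5,26,0,0,0,8.5,85],[7.5,26,0,0,0,8.5,85],[7.5,26,0,0,0,8.5,85],[7.5,26,0,0,0,8.5,85],[7.5,26,0,0,0,8.5,85],[7.5,26,0,0,0,8.5,85],[7.5,26,0,0,0,8.5,85],[7.5,26,0,0,0,8.5,85],[7.5,26,0,0,0,8.5,85],[7.5,26,0,0,0,8.5,85],[7.5,26,0,0,0,8.5,85],[7.5,26,0,0,0,8.5,85],[7.5,26,0,0,0,8.5,85],[7.5,26,0,0,0,8.5,85],[7.5,26,0,0,0,8.5,85],[7.5,26,0,0,0,8.5,85],[7.5,26,0,0,0,8.5,85],[7.5,26,0,0,0,8.5,85]]' && python3 -m pendant '[[0,0,0,0,0,8,85],[0,0,0,0,0,4,85],[0,0,0,0,0,0,85]]'
python3 - <<'E'
from h import *
s=r.sense(); print(s["joint_positions"],s["eef_pos"],np.degrees(np.arctan2(*s["ee_rot"][1::-1,0])),s["time"])
E
```

```text
time: 2.7
eef_pos: [526.5, 225.2, 245.6]
ee_rot: [[-0.015, -0.001, -1.0], [1.0, -0.011, -0.015], [-0.011, -1.0, 0.002]]
ft_force: [0.5, -0.7, 0.3]
width: 0.992
time: 3.0
eef_pos: [526.8, 228.8, 243.1]
ee_rot: [[-0.24, -0.002, -0.971], [0.971, -0.012, -0.24], [-0.011, -1.0, 0.005]]
ft_force: [0.1, 0.3, -0.1]
width: 0.994
[23.76447583  9.10383373 15.9359589  97.23026203 -0.57195597  9.89776586] [526.75913464 228.82989313 243.09311928] 103.87031789709543 3.0
```

```bash
python3 -m pendant '[[3,-8,-20,0.7,-0.1,-1,85],[3,-8,-20,0,0,0,85],[0,0,-20,0,0,0,85],[0,0,-15,0,0,0,85],[0,0,0,0,0,0,85]]'
python3 - <<'E'
from h import *
s=r.sense(); im=imaging.get_image("wrist"); cv2.imwrite("pics/w2.png",cv2.resize(im[:,:,::-1],(768,576)))
print(s["eef_pos"],s["ee_rot"][2],proj("wrist",[534,212,46],s),proj("wrist",[534,212,96],s))
E
```

```text
time: 3.5
eef_pos: [532.8, 211.2, 165.3]
ee_rot: [[-0.209, -0.001, -0.978], [0.978, 0.001, -0.209], [0.001, -1.0, 0.0]]
ft_force: [-0.1, -0.5, -0.9]
width: 0.993
[532.77658375 211.21172789 165.32906787] [ 8.98860899e-04 -9.99999485e-01  4.70907450e-04] (np.float64(256.50945703900186), np.float64(186.60084162572358)) (np.float64(256.5386896659087), np.float64(204.19791014518427))
```

View pics/w2.png

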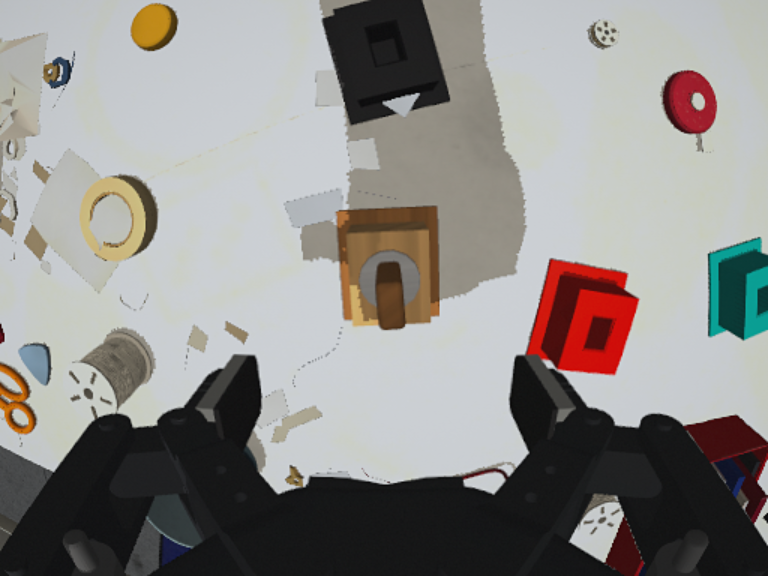

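The key is at wrist px (260,190): flange centre about (389,278)/1.5 and handle top near (391,325)/1.5. I zoom in for the exact values.

Run:
```python
import cv2
im=cv2.imread('pics/w2.png')
cv2.imwrite('pics/c2.png',cv2.resize(im[195:345,325:455],None,fx=4,fy=4,interpolation=cv2.INTER_CUBIC))
```

```text
(no output)
```

View pics/c2.png

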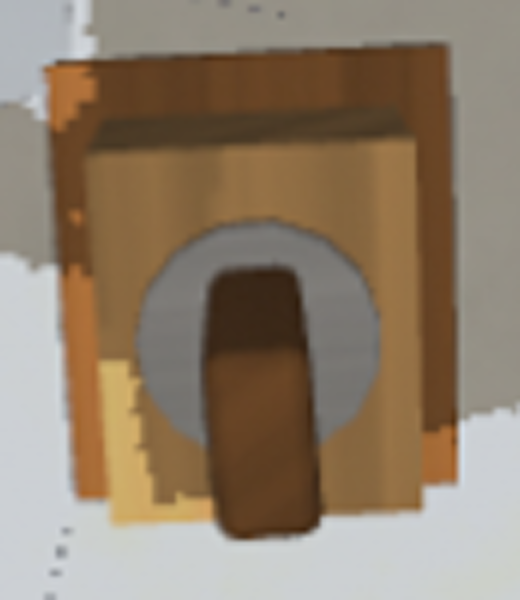

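Run:
```python
from h import *
f=lambda u,v,z:at("wrist",(325+u/4)/1.5-.3,(195+v/4)/1.5-.3,z)
yw=lambda a,b:np.degrees(np.arctan2(*(a-b)[1::-1]))
H=[f(u,v,96) for u,v in((210,352),(308,345),(320,530),(222,538))]
print(np.mean(H,0),yw(H[2],H[1]),yw(H[3],H[0]),yw(H[0],H[1]), [np.linalg.norm(H[i]-H[i-1]) for i in range(4)])
B=[f(u,v,42) for u,v in((88,152),(415,137),(422,510),(110,523))]
print(np.mean(B,0),yw(B[2],B[1]),yw(B[3],B[0]),yw(B[0],B[1]),[np.linalg.norm(B[i]-B[i-1]) for i in range(4)])
F=[f(137,345,46),f(380,340,46),f(258,218,46)];print(F,(F[0]+F[1])/2)
s=r.sense();print(yw(s["ee_rot"][:,0],np.zeros(3)),s["eef_pos"])
```

```text
[533.6009633  215.16310917  96.        ] 16.31029166525879 15.323079287711254 -73.6860695561762 [np.float64(24.998880552010714), np.float64(12.258050788482494), np.float64(24.83777061678542), np.float64(12.689748704604584)]
[534.34647178 215.10467978  42.        ] 14.639606585922072 14.130270001936443 -75.23320140763502 [np.float64(60.42088241918872), np.float64(49.8604117415682), np.float64(60.588188313577454), np.float64(50.39743385427098)]
[array([538.65124495, 196.78328335,  46.        ]), array([530.04756936, 233.19628915,  46.        ]), array([515.29753416, 210.78097378,  46.        ])] [534.34940715 214.98978625  46.        ]
102.09965209637706 [533.06018829 211.38753692 166.55170984]
```

```bash
python3 -m pendant '[[1.1,3.7,-10,0,0,2.7,60],[0,0,-25,0,0,0,45],[0,0,-25,0,0,0,45],[0,0,-20,0,0,0,45],[0,0,0,0,0,0,45],[0,0,0,0,0,0,45]]'
python3 - <<'E'
from h import *
s=r.sense();R=s["ee_rot"];print(np.degrees(np.arctan2(R[1,0],R[0,0])),s["eef_pos"],R[2],s["ft_force"],s["ft_torque"])
E
```

```text
time: 4.15
eef_pos: [537.0, 215.8, 92.5]
ee_rot: [[-0.25, 0.009, -0.968], [0.968, 0.005, -0.25], [0.002, -1.0, -0.01]]
ft_force: [0.4, -0.2, 0.5]
width: 0.53
104.48943694975797 [536.96580146 215.84147729  92.52404411] [ 0.00232208 -0.99994476 -0.0102512 ] [ 0.42812878 -0.16793294  0.50428685] [ 0.05623484  0.00381908 -0.01136776]
```

```bash
python3 -m pendant '[[-2.8,-0.7,-12,-0.3,0.5,0.4,45],[0,0,-15,0,0,0,45],[0,0,-10,0,0,0,40],[0,0,0,0,0,0,40]]'
python3 - <<'E'
from h import *
s=r.sense();R=s["ee_rot"];print(np.degrees(np.arctan2(R[1,0],R[0,0])),s["eef_pos"],R[2],s["ft_force"],s["ft_torque"])
im=imaging.get_image("wrist"); cv2.imwrite("pics/w3.png",cv2.resize(im[100:290,130:390,::-1],None,fx=3,fy=3))
E
```

```text
time: 4.55
eef_pos: [535.4, 215.7, 56.1]
ee_rot: [[-0.257, 0.004, -0.966], [0.966, 0.001, -0.257], [-0.0, -1.0, -0.004]]
ft_force: [-0.6, 0.1, 0.0]
width: 0.471
104.88193958635604 [535.42846716 215.68101252  56.09617918] [-2.04860580e-04 -9.99991715e-01 -4.06550694e-03] [-0.589685    0.13518366  0.04128357] [ 0.01632318 -0.00423236 -0.03901511]
```

View pics/w3.png

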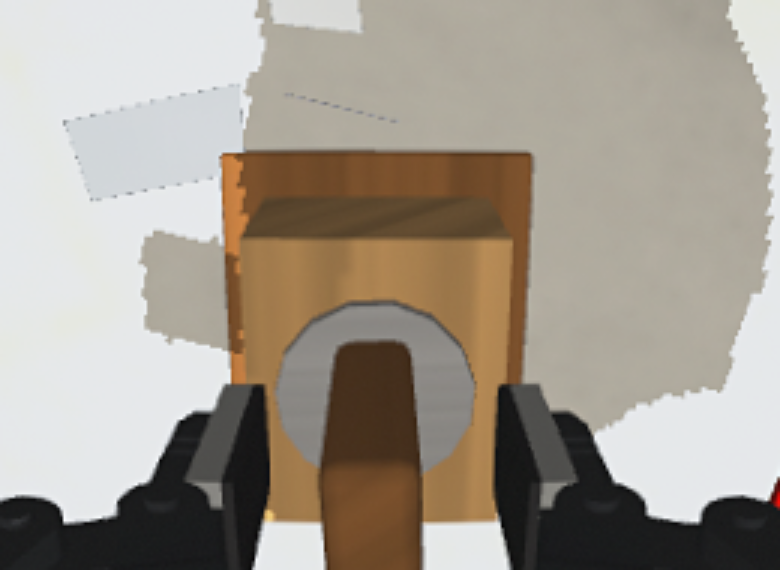

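```bash
python3 -m pendant '[[-0.8,-1.0,-1,0,0.2,0,40],[0,0,0,0,0,0,12],[0,0,0,0,0,0,8],[0,0,0,0,0,0,8],[0,0,0,0,0,0,8],[0,0,0,0,0,0,8],[0,0,0,0,0,0,8],[0,0,0,0,0,0,8]]' 80
python3 - <<'E'
from h import *
s=r.sense();R=s["ee_rot"];print(np.degrees(np.arctan2(R[1,0],R[0,0])),s["eef_pos"],R[2],s["ft_force"],s["ft_torque"])
im=imaging.get_image("wrist"); cv2.imwrite("pics/w4.png",cv2.resize(im[100:290,130:390,::-1],None,fx=3,fy=3))
E
```

```text
time: 5.4
eef_pos: [535.4, 214.9, 57.1]
ee_rot: [[-0.257, 0.002, -0.967], [0.967, 0.002, -0.257], [0.001, -1.0, -0.003]]
ft_force: [0.1, -0.0, -0.6]
width: 0.151
104.86931855806296 [535.38871187 214.86564239  57.07509031] [ 0.00102537 -0.99999565 -0.00276664] [ 0.09797752 -0.03479616 -0.64066571] [ 0.02636053  0.01270483 -0.00586422]
```

View pics/w4.png

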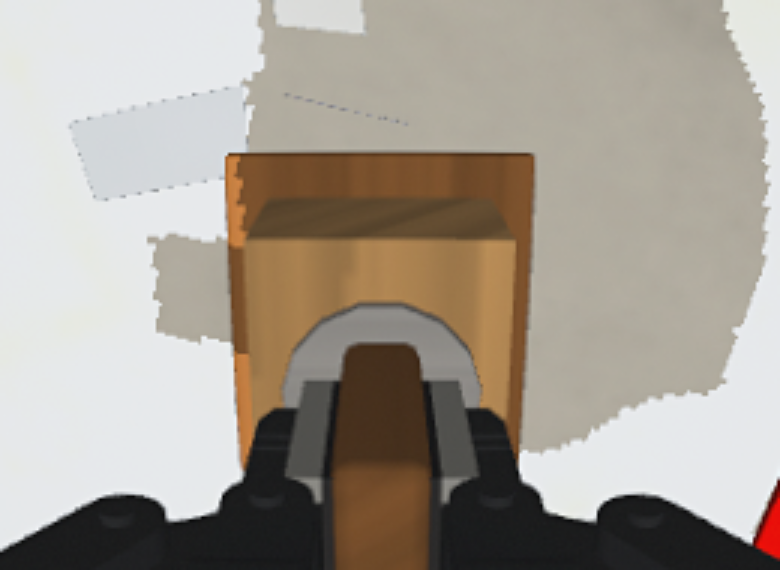

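```bash
python3 - <<'E'
from h import *
s=r.sense();R=s["ee_rot"];p=s["eef_pos"]
for d in (0,1,2):
    q=p+R[:,2]*(d+19); q[2]=46; print(d,proj("wrist",q,s)); q=p+R[:,2]*(d+13);q[2]=96; 
    q=p+R[:,2]*(d+30);q[2]=42;print(proj("wrist",q,s))
E
python3 -m pendant '[[0,0,8,0,0,0,8],[0,0,15,0,0,0,8],[0,0,20,0,0,0,8],[0,0,25,0,0,0,8],[0,0,25,0,0,0,8],[0,0,10,0,0,0,8],[0,0,0,0,0,0,8]]'
python3 - <<'E'
from h import *
s=r.sense();R=s["ee_rot"];print(np.degrees(np.arctan2(R[1,0],R[0,0])),s["eef_pos"],R[2],s["ft_force"],s["ft_torque"])
im=imaging.get_image("wrist"); cv2.imwrite("pics/w5.png",cv2.resize(im[100:290,130:390,::-1],None,fx=3,fy=3))
E
```

```text
0 (np.float64(255.5570994306662), np.float64(203.27245939077318))
(np.float64(255.54826425673116), np.float64(182.02907950250068))
1 (np.float64(255.5545259421494), np.float64(201.54560760506462))
(np.float64(255.54600488740087), np.float64(180.27234098879765))
2 (np.float64(255.5519685345345), np.float64(199.81201562459333))
(np.float64(255.5437651481799), np.float64(178.51025365667684))
time: 6.15
eef_pos: [534.9, 214.7, 169.6]
ee_rot: [[-0.257, 0.005, -0.966], [0.966, 0.003, -0.257], [0.001, -1.0, -0.005]]
ft_force: [-0.1, -0.8, -1.9]
width: 0.162
104.8742472938252 [534.93016046 214.72407495 169.59251531] [ 0.00139157 -0.9999849  -0.00531681] [-0.05283898 -0.81910678 -1.89440704] [ 0.03617528 -0.02341255 -0.04111236]
```

View pics/w5.png

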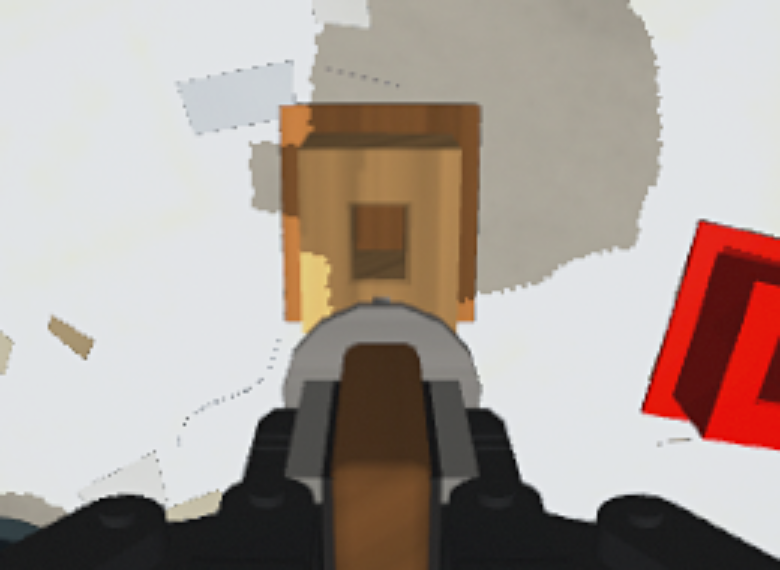

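The key is out and held square. The block's mouth shows at crop (378,240). Now I travel to the box and stop 50 mm short so I can see the stud.

```bash
python3 - <<'E'
from h import *
print("mouth", at("wrist",130+378.5/3-.33,100+240.5/3-.33,42))
E
python3 -m pendant '[[-1,-10,0,0,0,-0.6,8],[-1,-20,0,0,0,-0.7,8],[-1,-25,0,0,0,-0.7,8],[-1,-25,0,0,0,-0.7,8],[-1,-25,0,0,0,-0.7,8],[-1,-25,0,0,0,-0.7,8],[-1,-25,0,0,0,-0.7,8],[-1,-25,0,0,0,-0.7,8],[-1,-25,0,0,0,-0.7,8],[-1,-25,0,0,0,-0.7,8],[-1,-25,0,0,0,-0.7,8],[-1,-25,0,0,0,-0.7,8],[-1,-25,0,0,0,-0.7,8],[0,-25,0,0,0,-0.7,8],[0,-25,0,0,0,-0.7,8],[0,-25,0,0,0,-0.7,8],[0,-18,0,0,0,-0.7,8],[0,-10,0,0,0,-0.6,8],[0,0,0,0,0,-0.6,8],[0,0,0,0,0,0,8]]'
python3 - <<'E'
from h import *
s=r.sense();R=s["ee_rot"];print(np.degrees(np.arctan2(R[1,0],R[0,0])),s["eef_pos"],R[2],s["ft_force"],s["ft_torque"],s["joint_positions"])
im=imaging.get_image("wrist"); cv2.imwrite("pics/w6.png",cv2.resize(im[60:250,130:390,::-1],None,fx=3,fy=3))
E
```

```text
mouth [532.43470803 214.0445048   42.        ]
time: 8.2
eef_pos: [502.4, -217.7, 141.5]
ee_rot: [[-0.011, -0.034, -0.999], [1.0, 0.006, -0.011], [0.007, -0.999, 0.034]]
ft_force: [-0.1, -0.3, -0.4]
width: 0.155
90.61315283833726 [ 502.40434416 -217.67381149  141.48519673] [ 0.00686527 -0.9993889   0.03427387] [-0.06408397 -0.26327332 -0.41248051] [ 0.05260047 -0.042767    0.01995513] [-23.19985078   5.76222732   0.96094517  87.1544897   -0.43323898
 -23.81235169]
```

View pics/w6.png

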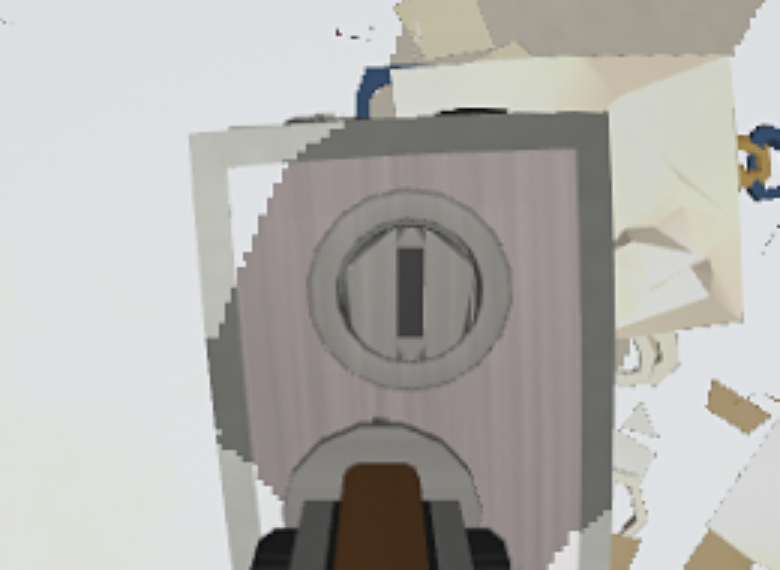

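```bash
python3 -m pendant '[[10,8,8,-0.34,-1.95,1.5,8],[0,0,0,0,0,0,8],[0,0,0,0,0,0,8]]'
python3 - <<'E'
from h import *
s=r.sense();R=s["ee_rot"];print(np.degrees(np.arctan2(R[1,0],R[0,0])),s["eef_pos"],R[:,1],s["ft_force"],s["ft_torque"])
im=imaging.get_image("wrist"); cv2.imwrite("pics/w7.png",cv2.resize(im[60:210,180:330,::-1],None,fx=4,fy=4,interpolation=cv2.INTER_CUBIC))
E
```

```text
time: 8.55
eef_pos: [513.7, -206.7, 150.5]
ee_rot: [[-0.043, 0.003, -0.999], [0.999, -0.0, -0.043], [-0.0, -1.0, -0.003]]
ft_force: [-0.7, 0.1, -2.4]
width: 0.153
92.48124000042345 [ 513.69251298 -206.66817628  150.53785045] [ 3.31169506e-03 -2.61190643e-04 -9.99994482e-01] [-0.65219792  0.13401568 -2.40685995] [-0.0109151   0.01556617  0.01751282]
```

View pics/w7.png

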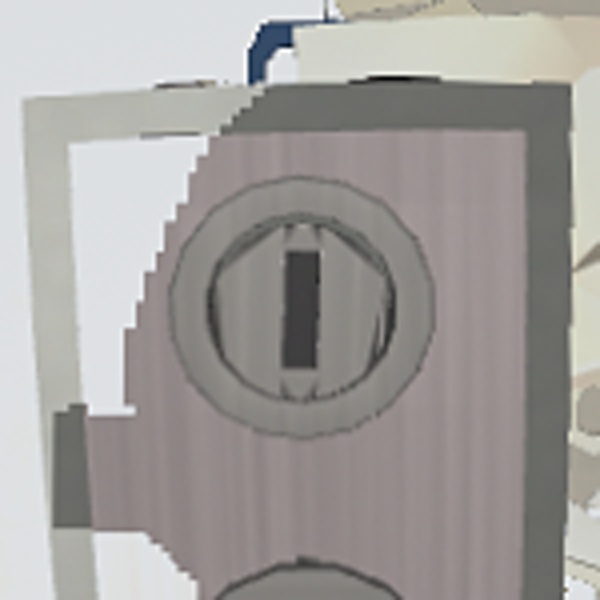

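Run:
```python
from h import *
f=lambda u,v,z:at("wrist",180+(u+.5)/4-.5,60+(v+.5)/4-.5,z)
yw=lambda a,b:np.degrees(np.arctan2(*(a-b)[1::-1]))
s=r.sense();R=s["ee_rot"];p=s["eef_pos"]
C=[f(u,v,65) for u,v in((284,250),(320,250),(318,369),(283,369))]
print(np.mean(C,0),yw(C[0],C[3]),yw(C[1],C[2]),yw((C[0]+C[1])/2,(C[2]+C[3])/2),np.linalg.norm(C[0]-C[3]),np.linalg.norm(C[0]-C[1]))
print("collar",f(302,307.5,60), "edges", yw(f(526,131,57),f(526,600,57)),)
for x0 in (-1,0,1):
    q=p+R@np.array([x0,50.1,1.2+8.5]); u,v=proj("wrist",q,s); print("tip",x0,(u+.5-180)*4-.5,(v+.5-60)*4-.5)
    q=p+R@np.array([x0,15.1-4,1.2+19]); u,v=proj("wrist",q,s); print("flange",x0,(u+.5-180)*4-.5,(v+.5-60)*4-.5)
```

```text
[ 466.65930423 -209.77533771   65.        ] -178.20856436105436 -178.4023396561935 -178.30544996963988 23.22591733682012 6.890941376953573
collar [ 466.73361715 -209.65325903   60.        ] edges -175.4385314310173
tip -1 300.11427778769746 553.683246480139
flange -1 298.08270413882303 567.0740673979192
tip 0 305.96327580494903 553.6823413648746
flange 0 305.3798160798733 567.0733922007246
tip 1 311.8123882957045 553.6809042964921
flange 1 312.6771502477443 567.0715531472373
```

```bash
python3 -m pendant '[[-12,-1,-2,0,0,-0.8,8],[-16,-1,-3,0,0,0,8],[-14,-1,-3,0,0,0,8],[-3,0,-2,0,0,0,8],[0,0,0,0,0,0,8],[0,0,0,0,0,0,8]]'
python3 - <<'E'
from h import *
s=r.sense();R=s["ee_rot"];print(np.degrees(np.arctan2(R[1,0],R[0,0])),s["eef_pos"],R[:,1],s["ft_force"],s["ft_torque"])
E
```

```text
time: 9.2
eef_pos: [468.8, -208.4, 141.2]
ee_rot: [[-0.031, 0.006, -0.999], [1.0, -0.001, -0.031], [-0.001, -1.0, -0.006]]
ft_force: [-0.4, -0.8, -1.1]
width: 0.153
91.80124539916413 [ 468.79078716 -208.40697118  141.24565407] [ 0.00563955 -0.00112232 -0.99998347] [-0.42924483 -0.76129606 -1.07459861] [-0.05222086  0.03129015 -0.05473605]
```

```bash
python3 -m pendant '[[-0.9,-1.5,-9,0.06,0.32,0,8],[0,0,-8,0,0,0,8],[0,0,0,0,0,0,8],[0,0,0,0,0,0,8]]'
python3 - <<'E'
from h import *
s=r.sense();R=s["ee_rot"];print(np.degrees(np.arctan2(R[1,0],R[0,0])),s["eef_pos"],R[:,1],s["ft_force"],s["ft_torque"])
im=imaging.get_image("scene"); u,v=proj("scene",[467,-210,70]);print(u,v); u=int(u)-32;v=int(v)-40;print(u,v)
crop(im,u,v,66,60,9,"pics/s8.png")
tip=s["eef_pos"]+R@np.array([.2,50.1,1.2]); print("tip",tip)
k=lambda p:[round((a+.5-b)*9-.5,1) for a,b in zip(proj("scene",p),(u,v))]
print(k(tip),"stud",k([466.7,-209.7,65]),[k([466.7+dx,-209.7,65]) for dx in(-12,12)])
E
```

```text
time: 9.6
eef_pos: [469.0, -209.8, 122.1]
ee_rot: [[-0.032, -0.001, -0.999], [0.999, 0.0, -0.032], [0.0, -1.0, 0.001]]
ft_force: [0.6, 0.0, -0.3]
width: 0.154
91.84774846751826 [ 468.97085092 -209.84236451  122.11183177] [-9.95261392e-04  3.90510109e-04 -9.99999428e-01] [ 0.58484886  0.04251065 -0.32047014] [-0.00725804 -0.00482171 -0.03031756]
343.65447365227084 149.38112310077543
311 109
tip [ 467.71516414 -209.66159689   72.01312346]
[np.float64(296.7), np.float64(362.4)] stud [np.float64(295.7), np.float64(379.4)] [[np.float64(323.6), np.float64(393.5)], [np.float64(268.1), np.float64(365.3)]]
```

View pics/s8.png

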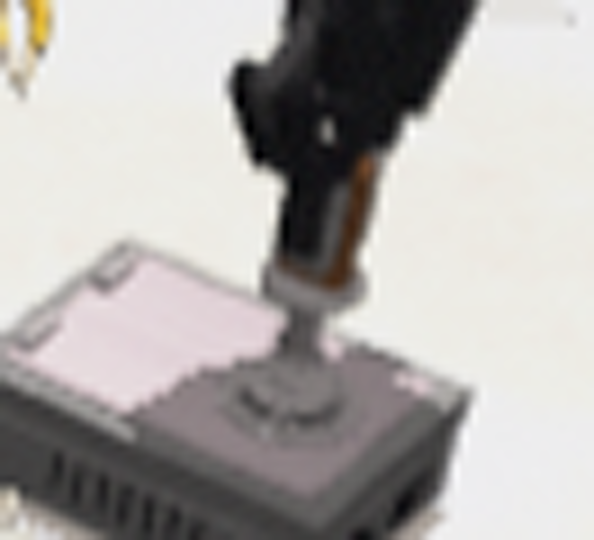

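```bash
python3 -m pendant '[[-0.5,0,-5,0,-0.05,0,8],[0,0,0,0,0,0,8]]'; python3 -m pendant '[[0,0,-1.5,0,0,0,8],[0,0,-1,0,0,0,8],[0,0,0,0,0,0,8]]';python3 -m pendant '[[0,0,-1.5,0,0,0,8],[0,0,0,0,0,0,8]]'
```

```text
time: 9.85
eef_pos: [468.5, -209.8, 116.8]
ee_rot: [[-0.032, -0.0, -0.999], [0.999, 0.0, -0.032], [0.0, -1.0, 0.0]]
ft_force: [-0.0, -0.5, -0.4]
width: 0.15
time: 10.15
eef_pos: [468.6, -209.9, 114.4]
ee_rot: [[-0.032, 0.0, -0.999], [0.999, 0.0, -0.032], [0.0, -1.0, -0.0]]
ft_force: [-0.3, 0.0, -0.1]
width: 0.153
time: 10.35
eef_pos: [468.6, -209.9, 112.9]
ee_rot: [[-0.032, 0.001, -0.999], [0.999, 0.0, -0.032], [0.0, -1.0, -0.001]]
ft_force: [-0.1, -1.3, -0.6]
width: 0.155
```

```bash
python3 -m pendant '[[0,0,-1.5,0,0,0,8],[0,0,0,0,0,0,8]]'; python3 -m pendant '[[0,0,-1,0,0,0,8],[0,0,0,0,0,0,8]]';python3 -m pendant '[[0,0,-0.7,0,0,0,8],[0,0,0,0,0,0,8]]'
```

```text
time: 10.55
eef_pos: [468.7, -209.9, 111.3]
ee_rot: [[-0.032, 0.001, -0.999], [0.999, -0.0, -0.032], [-0.0, -1.0, -0.001]]
ft_force: [-0.0, 0.6, -2.1]
width: 0.151
time: 10.75
eef_pos: [468.7, -209.9, 110.2]
ee_rot: [[-0.032, 0.001, -0.999], [0.999, -0.0, -0.032], [-0.0, -1.0, -0.001]]
ft_force: [-0.3, -0.7, -1.0]
width: 0.152
time: 10.95
eef_pos: [468.7, -210.0, 109.5]
ee_rot: [[-0.032, 0.001, -0.999], [0.999, -0.0, -0.032], [-0.0, -1.0, -0.001]]
ft_force: [-0.7, 0.2, -1.7]
width: 0.155
```

The tip is now about 5.5 mm below the head's top with no contact force, so the blade is in the slot. I look for the floor in small steps.

```bash
python3 -m pendant '[[0,0,-0.4,0,0,0,8],[0,0,0,0,0,0,8]]'|grep -E "pos|force"; python3 -m pendant '[[0,0,-0.3,0,0,0,8],[0,0,0,0,0,0,8]]'|grep -E "pos|force"
python3 - <<'E'
from h import *
for i in range(3):
    s=r.sense();print(s["time"],s["ft_force"],s["ft_torque"],s["eef_pos"])
E
```

```text
eef_pos: [468.7, -209.9, 109.1]
ft_force: [0.3, 0.2, -0.2]
eef_pos: [468.7, -209.9, 108.7]
ft_force: [-0.7, -0.1, -0.0]
11.35 [-0.74923376 -0.08018453 -0.0473458 ] [-0.02672034 -0.03857374 -0.06588801] [ 468.72449192 -209.92925741  108.73266306]
11.35 [-0.74923376 -0.08018453 -0.0473458 ] [-0.02672034 -0.03857374 -0.06588801] [ 468.72449192 -209.92925741  108.73266306]
11.35 [-0.74923376 -0.08018453 -0.0473458 ] [-0.02672034 -0.03857374 -0.06588801] [ 468.72449192 -209.92925741  108.73266306]
```

```bash
for i in 1; do python3 -m pendant '[[0,0,-0.3,0,0,0,8],[0,0,0,0,0,0,8]]'|grep -E "pos|force"; python3 -m pendant '[[0,0,-0.3,0,0,0,8],[0,0,0,0,0,0,8]]'|grep -E "pos|force"; done
```

```text
eef_pos: [468.8, -210.0, 108.7]
ft_force: [-0.0, -0.6, -0.8]
eef_pos: [468.9, -210.0, 108.7]
ft_force: [-0.7, 0.4, -1.2]
```

```bash
python3 -m pendant '[[0,0,-0.6,0,0,0,8],[0,0,0,0,0,0,8]]'|grep -E "pos|force"; python3 -m pendant '[[0,0,-0.6,0,0,0,8]]'|grep -E "pos|force"
```

```text
eef_pos: [469.0, -210.0, 108.5]
ft_force: [-0.6, -0.4, -1.1]
eef_pos: [469.1, -210.1, 108.1]
ft_force: [-1.8, -0.3, 6.4]
```

```bash
python3 -m pendant '[[-0.4,0.1,-0.7,0,0,0,8]]'|grep -E "pos|force"; python3 -m pendant '[[-0.2,0.1,-0.8,0,0,0,8]]'|grep -E "rot|pos|force";python3 -m pendant '[[-0.2,0.1,-0.8,0,0,0,8]]'|grep -E "rot|pos|force"
```

```text
eef_pos: [468.9, -210.1, 108.1]
ft_force: [-1.1, 0.5, 7.6]
eef_pos: [469.0, -210.1, 108.0]
ee_rot: [[-0.032, 0.005, -0.999], [0.999, -0.001, -0.032], [-0.002, -1.0, -0.005]]
ft_force: [-1.9, 1.5, 7.8]
eef_pos: [469.0, -210.0, 108.0]
ee_rot: [[-0.032, 0.005, -0.999], [0.999, -0.002, -0.032], [-0.002, -1.0, -0.005]]
ft_force: [-3.4, 1.3, 6.7]
```

Contact with the floor is found: about 8 N at a −0.8 mm command. Now I turn clockwise under about 10 N, in short calls.

```bash
python3 -m pendant '[[0,0,-1.0,0,0.2,-3,8],[0,0,-1.1,0,0.1,-3,8]]'|grep -E "rot|pos|force"; python3 -m pendant '[[0,0,-1.1,0,0.1,-3,8]]'|grep -E "rot|pos|force"
python3 - <<'E'
from h import *
s=r.sense();R=s["ee_rot"];print(np.degrees(np.arctan2(R[1,0],R[0,0])),s["ft_force"],s["ft_torque"])
E
```

```text
eef_pos: [469.7, -210.4, 108.0]
ee_rot: [[0.075, 0.003, -0.997], [0.997, -0.004, 0.075], [-0.003, -1.0, -0.003]]
ft_force: [-1.8, 0.1, 9.5]
eef_pos: [470.1, -210.6, 108.0]
ee_rot: [[0.129, 0.003, -0.992], [0.992, -0.004, 0.129], [-0.004, -1.0, -0.003]]
ft_force: [-2.8, 0.9, 8.8]
82.59214750259754 [-2.83958897  0.86194037  8.80014819] [ 0.33785101  0.51485289 -0.05327666]
```

```bash
cat > st.py <<'E'
from h import *
s=r.sense();R=s["ee_rot"];p=s["eef_pos"];t=p+R@np.array([.2,50.1,1.2])
print("t",s["time"],"yaw %.1f"%np.degrees(np.arctan2(R[1,0],R[0,0])),"z %.2f"%p[2],"tip",t.round(1),"tilt",R[:2,1].round(4),"F",s["ft_force"].round(1),"T",s["ft_torque"].round(3),"w %.3f"%s["width"])
E
python3 -m pendant '[[-0.7,0.2,-1.1,0,0.1,-3,8]]'>/dev/null; python3 st.py; python3 -m pendant '[[-0.7,0.2,-1.1,0,0.1,-3,8]]'>/dev/null; python3 st.py;python3 -m pendant '[[-0.7,0.2,-1.1,0,0.1,-2,8]]'>/dev/null; python3 st.py
```

```text
t 12.75 yaw 79.5 z 107.96 tip [ 469.1 -210.2   57.9] tilt [ 0.0025 -0.0048] F [0.1 3.  8.3] T [0.581 0.053 0.043] w 0.152
t 12.85 yaw 76.4 z 107.99 tip [ 469.2 -210.    57.9] tilt [ 0.0029 -0.0052] F [-0.5  0.7  7.9] T [0.229 0.069 0.031] w 0.154
t 12.95 yaw 74.3 z 107.98 tip [ 469.2 -210.    57.9] tilt [ 0.003  -0.0061] F [-0.3 -0.5  8.1] T [0.03  0.129 0.044] w 0.156
```

```bash
python3 -m pendant '[[-0.4,0.1,-1.2,0.2,0.1,-3,8],[-0.4,0.1,-1.2,0.1,0.1,-3,8]]'>/dev/null; python3 st.py; python3 -m pendant '[[-0.4,0.1,-1.2,0.1,0.1,-3,8],[-0.4,0.1,-1.2,0.1,0.1,-3,8]]'>/dev/null; python3 st.py;python3 -m pendant '[[-0.4,0.1,-1.2,0.1,0.1,-2,8]]'>/dev/null; python3 st.py
```

```text
t 13.15 yaw 68.0 z 107.93 tip [ 469.3 -210.1   57.8] tilt [ 0.0025 -0.0032] F [-1.5  0.3 10.7] T [0.085 0.598 0.025] w 0.155
t 13.35 yaw 61.8 z 107.96 tip [ 469.4 -210.3   57.9] tilt [ 0.002  -0.0017] F [-1.6  0.6  9.2] T [0.116 0.585 0.074] w 0.152
t 13.45 yaw 59.7 z 107.93 tip [ 469.3 -210.3   57.8] tilt [ 0.0017 -0.0008] F [-1.8  0.6 10.8] T [0.186 0.534 0.081] w 0.152
```

```bash
python3 -m pendant '[[-0.4,0.1,-1.2,0,0.1,-2,8],[-0.4,0.1,-1.2,0,0.1,-2,8]]'>/dev/null; python3 st.py; python3 -m pendant '[[-0.4,0.1,-1.2,0,0.1,-2,8],[-0.4,0.1,-1.2,0,0.1,-2,8]]'>/dev/null; python3 st.py
```

```text
t 13.65 yaw 55.5 z 107.87 tip [ 469.3 -210.5   57.8] tilt [ 0.0013 -0.0021] F [-1.7  1.8  9.2] T [0.288 0.541 0.065] w 0.154
t 13.85 yaw 51.3 z 107.80 tip [ 469.3 -210.6   57.7] tilt [ 0.0007 -0.0035] F [-1.9  0.3  8.7] T [0.232 0.525 0.078] w 0.153
```

```bash
python3 -m pendant '[[-0.4,0.1,-1.2,0,0.1,-2,8],[-0.4,0.1,-1.2,0,0.1,-2,8]]'>/dev/null; python3 st.py
```

```text
t 14.05 yaw 47.2 z 107.49 tip [ 469.2 -210.6   57.4] tilt [-0.0003 -0.0047] F [-1.6  0.3  8.8] T [0.178 0.394 0.052] w 0.152
```

z has begun to fall. I press without turning to see whether the stud sinks.

```bash
python3 -m pendant '[[-0.2,0.1,-1.3,0.2,0,0,8],[-0.2,0.1,-1.3,0.1,0,0,8]]'>/dev/null; python3 st.py
```

```text
t 14.25 yaw 47.1 z 106.18 tip [ 469.2 -210.6   56.1] tilt [ 0.0012 -0.0009] F [-1.8 -0.   4.5] T [ 0.042  0.398 -0.008] w 0.152
```

```bash
python3 -m pendant '[[0,0.1,-1.4,0,0,0,8],[0,0.1,-1.4,0,0,0,8]]'>/dev/null; python3 st.py; python3 -m pendant '[[0,0.1,-1.3,0,0,0,8],[0,0.1,-1.3,0,0,0,8]]'>/dev/null; python3 st.py
```

```text
t 14.45 yaw 47.1 z 104.31 tip [ 469.2 -210.7   54.2] tilt [ 0.002  -0.0016] F [-3.1  0.4  4.4] T [ 0.224  0.574 -0.043] w 0.151
t 14.65 yaw 47.1 z 103.26 tip [ 469.4 -210.8   53.2] tilt [ 0.0034 -0.0026] F [-5.2  0.8 15.4] T [3.660e-01 1.145e+00 1.000e-03] w 0.152
```

```bash
python3 -m pendant '[[-0.3,0,-1.2,0.1,0.2,0,8],[-0.3,0,-1.2,0,0.1,0,8]]'>/dev/null; python3 st.py; python3 -m pendant '[[-0.2,0,-1.2,0,0.1,-1.5,8],[-0.2,0,-1.2,0,0.1,0,8]]'>/dev/null; python3 st.py
```

```text
t 14.85 yaw 47.1 z 103.31 tip [ 469.3 -210.8   53.2] tilt [ 0.001  -0.0016] F [-2.9  1.7 10.7] T [0.493 0.612 0.062] w 0.156
t 15.05 yaw 45.5 z 103.33 tip [ 469.4 -210.8   53.2] tilt [ 0.     -0.0023] F [-3.4  1.7 11.4] T [0.544 0.846 0.012] w 0.157
```

```bash
python3 -m pendant '[[-0.2,0,-1.2,0,0.1,-2,8],[-0.2,0,-1.3,0,0.1,0,8]]'>/dev/null; python3 st.py; python3 -m pendant '[[-0.2,0,-1.3,0,0.1,2,8],[-0.1,0,-1.3,0,0.1,0,8]]'>/dev/null; python3 st.py
```

```text
t 15.25 yaw 43.5 z 103.30 tip [ 469.3 -210.9   53.2] tilt [-0.0011 -0.0031] F [-3.4  2.4 11.7] T [0.524 0.867 0.045] w 0.155
t 15.45 yaw 45.5 z 103.29 tip [ 469.6 -211.    53.2] tilt [-0.0016 -0.0041] F [-3.7  0.9 10.9] T [ 0.459  0.904 -0.057] w 0.153
```

```bash
python3 -m pendant '[[0,0,0,0.2,-0.1,0,8],[0,0,0,0,0,3,8],[0,0,0.2,0,0,3,8]]'>/dev/null; python3 st.py; python3 -m pendant '[[0,0,2,0,0,0,8],[0,0,2,0,0,0,8],[0,0,2,0,0,0,8]]'>/dev/null; python3 st.py
```

```text
t 15.75 yaw 51.7 z 103.59 tip [ 469.7 -211.    53.5] tilt [ 0.0009 -0.0006] F [-1.4 -0.5  0.4] T [-0.014 -0.027  0.014] w 0.150
t 16.05 yaw 51.6 z 108.84 tip [ 469.3 -210.8   58.7] tilt [-0.0005  0.0001] F [-0.9 -0.3 -0.5] T [-0.005  0.043  0.011] w 0.155
```

```bash
python3 -m pendant '[[0,0,8,0,0,0,8],[0,0,12,0,0,0,8],[10,-8,12,0,0,0,8],[13,-10,8,0,0,0,8],[12,-10,0,0,0,0,8],[0,0,0,0,0,0,8],[0,0,0,0,0,0,8]]'>/dev/null; python3 st.py
python3 - <<'E'
from h import *
s=r.sense();im=imaging.get_image("wrist");u,v=proj("wrist",[467,-210,62],s);print(u,v);u=max(0,int(u)-50);v=max(0,int(v)-40);print(u,v);crop(im,u,v,100,75,8,"pics/w9.png")
E
```

```text
t 16.75 yaw 51.4 z 156.52 tip [ 505.9 -239.8  106.4] tilt [ 0.0029 -0.0015] F [ 0.4 -0.1 -1.1] T [-0.018  0.044  0.02 ] w 0.152
256.22931680037595 132.59904375748806
206 92
```

View pics/w9.png

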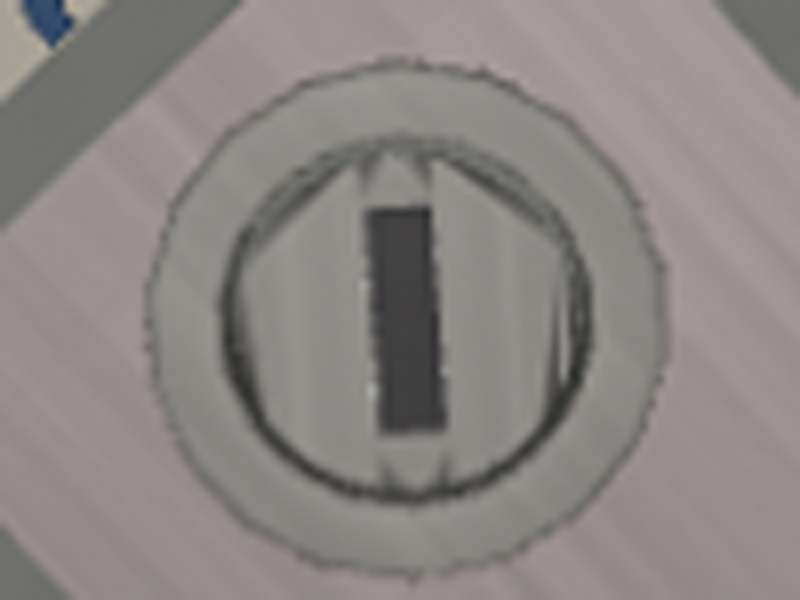

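Run:
```python
from h import *
s=r.sense();k=lambda p:[round((a+.5-b)*8-.5,1) for a,b in zip(proj("wrist",p,s),(206,92))]
c=at("wrist",206+407.5/8-.5,92+321.5/8-.5,60,s);print("collar",c)
print([ (z,k([c[0],c[1],z])) for z in (60,61,65)])
f=lambda u,v,z:at("wrist",206+(u+.5)/8-.5,92+(v+.5)/8-.5,z)
a=(f(366,208,60)+f(432,207,60))/2;b=(f(379,434,60)+f(447,431,60))/2
print("slot",(a+b)/2,np.linalg.norm(a-b),np.degrees(np.arctan2(*(a-b)[1::-1])))
```

```text
collar [ 466.58748035 -209.50406476   60.        ]
[(60, [np.float64(407.0), np.float64(321.0)]), (61, [np.float64(407.0), np.float64(321.9)]), (65, [np.float64(407.0), np.float64(325.5)])]
slot [ 466.4831328  -209.54360518   60.        ] 22.93064164589885 144.93978322927066
```

Run:
```python
from h import *
im=imaging.get_image("scene"); a=cv2.imread("pics/scene0.png")
g=lambda i:cv2.resize(i[128:178,310:370],None,fx=6.5,fy=6.5,interpolation=cv2.INTER_CUBIC)
cv2.imwrite("pics/s9.png",np.hstack([g(a),g(im[:,:,::-1])]))
```

```text
(no output)
```

View pics/s9.png

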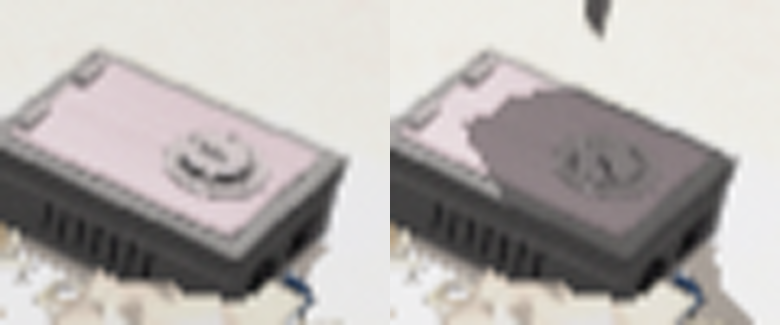

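The left crop shows the head proud before. The right one shows it flush now, with the slot turned by about 37°. Next I take the key back to the block.

```bash
python3 -m pendant '[[0,10,2,0,0,2.6,8],[1,20,2,0,0,2.7,8],[2,25,2,0,0,2.7,8],[2,25,2,0,0,2.7,8],[2,25,1,0,0,2.7,8],[2,25,1,0,0,2.7,8],[2,25,1,0,0,2.7,8],[2,25,1,0,0,2.7,8],[2,25,1,0,0,2.7,8],[2,25,1,0,0,2.7,8],[2,25,1,0,0,2.7,8],[2,25,1,0,0,2.7,8],[2,25,1,0,0,2.7,8],[1,25,1,0,0,2.7,8],[1,25,1,0,0,2.7,8],[1,25,1,0,0,2.7,8],[1,25,0,0,0,2.7,8],[0,18,0,0,0,2.6,8],[0,10,0,0,0,2.6,8],[0,0,0,0,0,0,8]]'>/dev/null; python3 st.py; python3 -m pendant '[[0,0,0,0,0,0,8]]'
```

```text
t 18.85 yaw 107.4 z 181.35 tip [515.1 223.4 131.2] tilt [0.0003 0.0038] F [ 0.1  0.7 -2.5] T [ 0.012  0.037 -0.025] w 0.153
time: 18.95
eef_pos: [515.5, 223.6, 181.5]
ee_rot: [[-0.3, 0.0, -0.954], [0.954, 0.004, -0.3], [0.003, -1.0, -0.001]]
ft_force: [0.3, 0.1, -0.9]
width: 0.153
```

```bash
python3 -m pendant '[[10,-4.5,-4,-0.2,0,-2.5,8],[9.5,-4,-4,0,0,0,8],[0,0,-3,0,0,0,8],[0,0,0,0,0,0,8],[0,0,0,0,0,0,8]]'>/dev/null; python3 st.py
python3 - <<'E'
from h import *
s=r.sense();print(s["eef_pos"])
im=imaging.get_image("wrist"); cv2.imwrite("pics/w10.png",cv2.resize(im[100:290,130:390,::-1],None,fx=3,fy=3))
E
```

```text
t 19.45 yaw 104.9 z 170.61 tip [533.4 212.6 120.5] tilt [-0.0001  0.0001] F [ 0.5  0.6 -1. ] T [-0.007  0.018  0.015] w 0.157
[534.59075912 212.74415535 170.61122643]
```

View pics/w10.png

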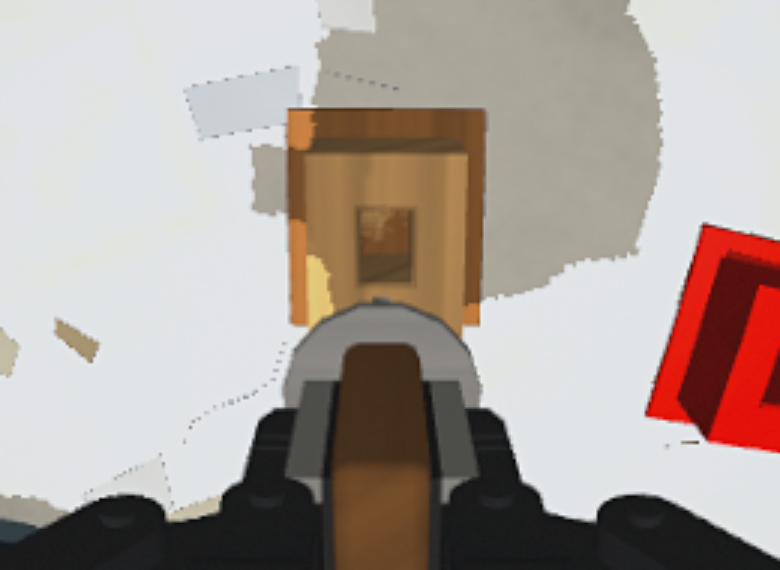

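Run:
```python
from h import *
s=r.sense();R=s["ee_rot"];p=s["eef_pos"]
f=lambda u,v,z:at("wrist",130+(u+.5)/3-.5,100+(v+.5)/3-.5,z,s)
C=[f(u,v,42) for u,v in((358,207),(413,207),(413,285),(358,285))]
m=np.mean(C,0);print("mouth",m,np.linalg.norm(C[0]-C[1]),np.linalg.norm(C[1]-C[2]))
B=[f(u,v,42) for u,v in((305,153),(468,152))];print(np.linalg.norm(B[0]-B[1]),"front mid",(B[0]+B[1])/2, "center by front",(B[0]+B[1])/2-R[:,2]*30)
k=p+R@np.array([.2,50.1,1.2]);print("need shift",(m-k)[:2])
```

```text
mouth [533.37616006 214.58063445  42.        ] 17.1568253538592 25.438403582040134
50.3049462844776 front mid [504.30466926 207.16274989  42.        ] center by front [533.30007177 214.86123222  41.99824621]
need shift [0.02883583 1.90052448]
```

```bash
python3 -m pendant '[[0.2,1.6,-10,0,0,0,8],[0,0,-20,0,0,0,8],[0,0,-20,0,0,0,8],[0,0,-12,0,0,0,8],[0,0,0,0,0,0,8],[0,0,0,0,0,0,8]]'>/dev/null; python3 st.py
python3 - <<'E'
from h import *
s=r.sense();print(s["eef_pos"])
E
```

```text
t 20.1 yaw 105.0 z 105.53 tip [532.8 215.1  55.4] tilt [0.0007 0.0007] F [ 0.  -0.  -1.5] T [ 0.028  0.029 -0.036] w 0.151
[533.92500621 215.15671338 105.52864421]
```

```bash
python3 -m pendant '[[0.7,-0.7,-3,0,0,0,8],[0,0,-5,0,0,0,8],[0,0,-5,0,0,0,8],[0,0,0,0,0,0,8]]'>/dev/null; python3 st.py; python3 -m pendant '[[0,0,-6,0,0,0,8],[0,0,-6,0,0,0,8],[0,0,0,0,0,0,8]]'>/dev/null; python3 st.py
```

```text
t 20.5 yaw 105.0 z 93.72 tip [534.7 214.8  43.6] tilt [0.0036 0.0019] F [ 1.   0.2 -1.8] T [-0.01   0.012 -0.069] w 0.159
t 20.8 yaw 105.0 z 80.89 tip [534.8 214.9  30.8] tilt [0.0041 0.0021] F [-0.8  0.5 -1.6] T [-0.011  0.01  -0.02 ] w 0.153
```

```bash
python3 -m pendant '[[-0.5,-0.2,-5,-0.1,0.2,0,8],[0,0,-6,0,0,0,8],[0,0,-5,0,0,0,8],[0,0,0,0,0,0,8]]'>/dev/null; python3 st.py; python3 -m pendant '[[0,0,-3,0,0,0,8],[0,0,-2,0,0,0,8],[0,0,0,0,0,0,8]]'>/dev/null; python3 st.py
```

```text
t 21.2 yaw 105.0 z 63.15 tip [533.9 214.5  13.1] tilt [-0.0002  0.    ] F [-0.3  0.5 -1.7] T [ 0.053  0.002 -0.019] w 0.152
t 21.5 yaw 105.0 z 57.82 tip [533.9 214.5   7.7] tilt [-0.0001  0.0001] F [ 0.3  0.3 -1.6] T [-0.015 -0.014  0.023] w 0.155
```

```bash
python3 -m pendant '[[0,0,-0.7,0,0,0,8]]'>/dev/null; python3 st.py; python3 -m pendant '[[0,0,-0.6,0,0,0,8]]'>/dev/null; python3 st.py; python3 -m pendant '[[0,0,-0.6,0,0,0,8]]'>/dev/null; python3 st.py
```

```text
t 21.6 yaw 105.0 z 57.24 tip [534.  214.6   7.1] tilt [0.0002 0.0002] F [-0.4 -0.9  0.5] T [ 0.004  0.017 -0.019] w 0.152
t 21.7 yaw 105.0 z 56.69 tip [534.1 214.6   6.6] tilt [0.0003 0.0003] F [ 0.7 -0.7 -1.5] T [ 0.018 -0.008 -0.001] w 0.156
t 21.8 yaw 105.0 z 56.65 tip [534.2 214.6   6.6] tilt [0.0007 0.0004] F [-3.3 -1.2  6.9] T [-0.311  0.649  0.016] w 0.154
```

Contact of the flange on the block at z = 56.65 (7 N). I relax and open the fingers.

```bash
python3 -m pendant '[[0,0,0,0,0,0,18],[0,0,0,0,0,0,24],[0,0,0,0,0,0,32],[0,0,0,0,0,0,40],[0,0,0,0,0,0,40],[0,0,0,0,0,0,40]]'>/dev/null; python3 st.py
python3 - <<'E'
from h import *
im=imaging.get_image("wrist"); cv2.imwrite("pics/w11.png",cv2.resize(im[100:290,130:390,::-1],None,fx=3,fy=3))
E
```

```text
t 22.4 yaw 105.0 z 57.04 tip [534.7 214.8   6.9] tilt [0.0019 0.0008] F [-0.3  0.3 -1.1] T [-0.028 -0.016 -0.034] w 0.466
```

View pics/w11.png

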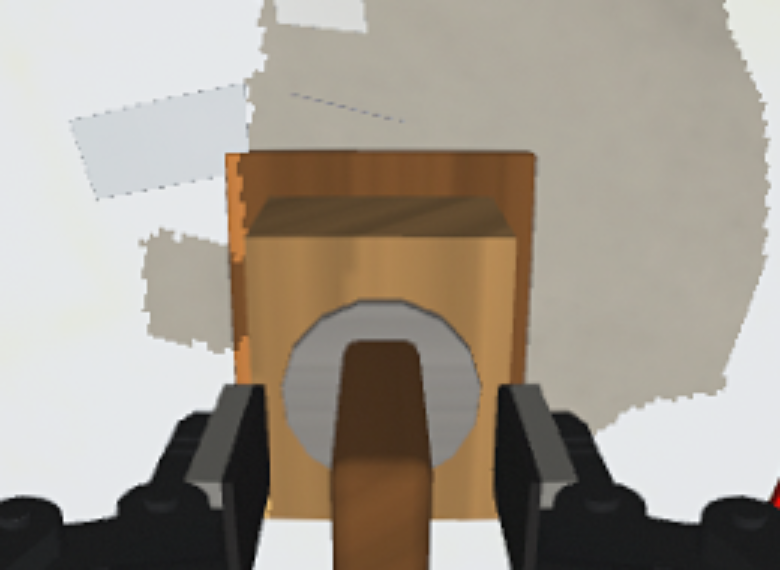

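The key stands square in the block, flange at crop (382,380), with both jaws clear. I withdraw upward and look again.

```bash
python3 -m pendant '[[0,0,5,0,0,0,45],[0,0,12,0,0,0,50],[0,0,20,0,0,0,60],[0,0,30,0,0,0,85],[0,0,30,0,0,0,85],[0,0,20,0,0,0,85],[0,0,0,0,0,0,85],[0,0,0,0,0,0,85]]'>/dev/null; python3 st.py
python3 - <<'E'
from h import *
im=imaging.get_image("wrist"); sc=imaging.get_image("scene"); tp=imaging.get_image("top")
a=cv2.resize(im[110:260,180:330,::-1],(400,400),interpolation=cv2.INTER_CUBIC);b=cv2.resize(sc[185:235,209:259,::-1],(400,400),interpolation=cv2.INTER_CUBIC)
cv2.imwrite("pics/f1.png",np.hstack([a,b])); cv2.imwrite("pics/f2.png",tp[:,:,::-1]); cv2.imwrite("pics/f3.png",sc[:,:,::-1])
E
```

```text
t 23.25 yaw 105.0 z 183.67 tip [534.  214.5 133.6] tilt [0.0041 0.0017] F [-0.4 -0.1 -0.7] T [-0.022  0.002 -0.04 ] w 0.997
```

View pics/f1.png

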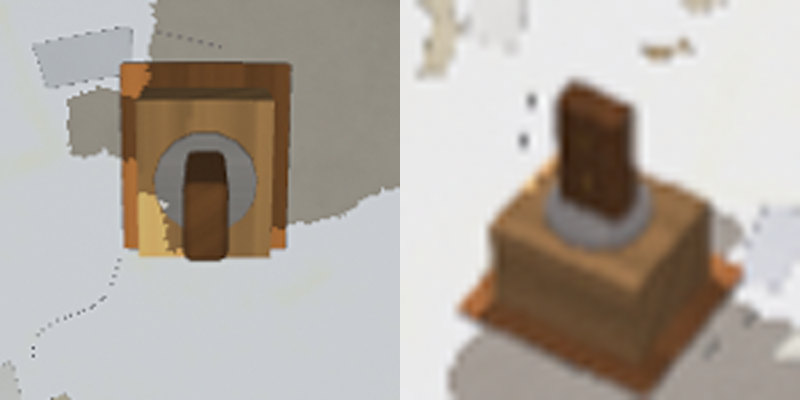

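View pics/f3.png

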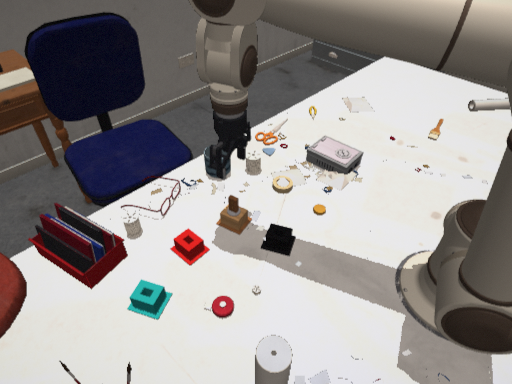

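The key is fully down with its flange flat on the block (scene (234,213)). The bystanders are unmoved at scene (254,162), (283,184) and (319,209). One last crop of the stud in full light.

Run:
```python
import cv2,numpy as np
g=lambda i:cv2.resize(i[128:178,310:370],None,fx=6.5,fy=6.5,interpolation=cv2.INTER_CUBIC)
cv2.imwrite("pics/f4.png",np.hstack([g(cv2.imread("pics/scene0.png")),g(cv2.imread("pics/f3.png"))]))
```

```text
(no output)
```

View pics/f4.png

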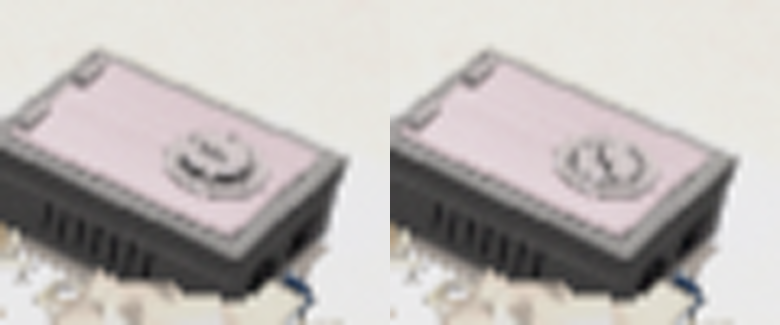

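The head is flush in the collar, the key is seated and the gripper is clear, so I hand in.

```bash
python3 -c "
from bench import r
print(r.job_done())"
```

```text
the job is handed in; nothing more can be done
None
```

The stud is down and flush with its collar, and the key is back in the wooden block, fully down. I handed the job in at about 23 s of the 72 s allowed.

- **Fastening:** I pressed the stud with about 8–12 N while turning it clockwise. It reached its catch after about 0.64 rad (from the slot angle in the pictures) and dropped. The push rose briefly to about 15–16 N as it bottomed, and stayed under 25 N throughout.
- **Stud check:** The last pictures show the head level with the collar, with no parallax between them. The arm measured a drop of only about 4.65 mm instead of 5 mm. The stop was firm and did not give under 12 N while I turned a few degrees to and fro, so I put the difference down to measuring error or a small slip of the key in the grip.
- **Key check:** The flange met the block's top within about 0.5 mm of its height at pick-up. It stands square there, with the gripper well clear.
- **Bystanders:** The spool, tape roll and wax look unmoved.
- **What disagreed:** An early wrist picture, taken while the arm was still moving, placed the stud about 5 mm off. I used later pictures taken at rest instead.

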